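Build up two machine feet in order

ROBOT

A 6-joint arm with a two-finger parallel gripper is mounted at the origin on the work surface. World frame = base frame: x ahead of the robot, y to its left, z up, the work surface at z = 0. Lengths are in mm, angles in rad, forces in N, time in s.
With the tool pointing down it reaches from about 300 to 875 mm from the base axis. Payload 6.4 kg.
Tool frame: the origin (TCP) lies on the centre line of the jaws, within the pads' length; the fingertips stand 25 mm ahead of it and the grasp point (between the pads) lies 6 mm ahead of it; z points along the fingers, y is the line along which they close (so a half turn about z gives the same grasp; the last joint's range is limited). The gripper opens to 85 mm and grips with 20 to 120 N. Pads are 22 mm wide; open, the fingers measure 114 mm over their backs; the gripper's body (76 mm by 85 mm) begins 54 mm behind the grasp point. The pads swing forward as they close: fully open they stand 13 mm farther back than shut.
Start: joints at [0.961, 0.181, 1.607, -0, 1.354, -0.206], TCP at [225.917, 528.775, 235.188] pointing down, gripper open.
Joint ranges: [-2.99, 2.99], [-0.89, 2.07], [0.3, 2.58], [-1.14, 4.28], [0, 2.63], [-3.12, 3.12]. Speed limits (rad/s): [2.57, 2.57, 3.01, 3.14, 3.14, 3.14].

INTERFACE

Orientations are given as a unit quaternion [w, x, y, z].
In Python, from workcell import ctrl gives the robot as it stands. The module is installed in compiled form; this text tells all that it offers. Calls block until the motion is done:
- ctrl.movep(position, orientation): joint-space move of the TCP to a pose.
- ctrl.servo_line(position, velocity=150, rotation=None, threshold=None): straight line of the TCP; rotation=None keeps the orientation; velocity is the mean speed in mm/s. With threshold (N) it stops when the force on the tool has changed by that much, and returns True; else False.
- ctrl.set_joints(angles): joint-space move.
- ctrl.release() and ctrl.grasp(f_grip=None): open the fingers fully, or close them until they stop; f_grip is the grip in N (None keeps the last).
- ctrl.hold(seconds).
- ctrl.solve_ik(position, orientation): joint angles nearest the present ones, or None.
- ctrl.snapshot(name): name is "scene" or "top" or "wrist"; returns a dict with "image" (384x512x3 uint8, red, green, blue), "range_z" (384x512 float32, mm along the optical axis (not along the pixel's ray), 0 where there is no reading), "camera_matrix" (3x3 intrinsics, pixels), "extrinsics" (4x4, takes a point from camera to world coordinates). Camera axes: x right, y down, z forward; pixel columns grow to the right and rows downward; lengths in mm; the calibration is good to about 2 mm. A picture is of the moment at which its call begins.
A pose or a line that the arm cannot do raises ctrl.PlanningError and nothing moves.
- ctrl.sign_off(): hands the job in; it is judged then, once.
Readings, each from a call of its own:
- ctrl.read_clock(): time.
- ctrl.read_q(): joint angles.
- ctrl.read_joint_velocities(): joint speeds.
- ctrl.read_tau(): joint torques, N m.
- ctrl.read_tool_pos(): TCP position.
- ctrl.read_eef_rot(): TCP orientation.
- ctrl.read_force(): force on the tool from outside, world axes, zero at the start.
- ctrl.read_ft_torque(): the same for the moment, N m.
- ctrl.read_grip_width(): opening from 0.0 (shut) to 1.0 (fully open).
- ctrl.read_finger_force(): force on a finger pad.
Only numpy, scipy, OpenCV 4.12 (cv2) and the standard library are available. Lean on these libraries where they do the work, as an engineer would, in place of code of your own. Each camera call takes 0.05 s, during which the arm holds its last target. There are 200 camera calls.

TASK

Build up the two machine feet on the bench by slipping the loose rings over their upright studs. On the blue foot goes the black rubber pad first and the steel collar on top of it; on the green foot goes the red pad first and the white collar on top of it. Every ring must end lying flat and fully down, and the tape measure, oil bottle and wrench must stay where they are.

Things in the scene. Friction and masses are not known exactly. Their poses are not given: they have to be found in the camera images.
- foot_blue: machine foot fixed to the bench: round blue flange, 90 mm diameter and 12 mm thick, lying flat, with one plain upright steel stud on its centre, 14 mm diameter, its tapered tip 65 mm above the bench. Origin: centre of the flange's underside, on the bench; z up along the stud. Parts slip over the stud from above with about 7 mm of play all round.
- foot_green: machine foot fixed to the bench: round green flange, 90 mm diameter and 12 mm thick, lying flat, with one plain upright steel stud on its centre, 14 mm diameter, its tapered tip 65 mm above the bench. Origin: centre of the flange's underside, on the bench; z up along the stud. Parts slip over the stud from above with about 7 mm of play all round.
- pad_black: black rubber damping pad (a thick ring; rigid enough to grip firmly), loose, lying flat on the bench: outer diameter 64 mm, bore 28 mm right through, 24 mm high, about 80 g. Origin: on the axis, at the underside (z = 0 of it is the bottom face, z = 24 mm the top face); z along the axis, up. Round, so its yaw does not matter.
- pad_red: red plastic damping pad (a thick ring), loose, lying flat on the bench: outer diameter 56 mm, bore 28 mm right through, 24 mm high, about 60 g. Origin: on the axis, at the underside (z = 0 of it is the bottom face, z = 24 mm the top face); z along the axis, up. Round, so its yaw does not matter.
- collar_steel: silver-grey steel collar (a ring), loose, lying flat on the bench: outer diameter 58 mm, bore 28 mm right through, 16 mm high, about 250 g. Origin: on the axis, at the underside (z = 0 of it is the bottom face, z = 16 mm the top face); z along the axis, up. Round, so its yaw does not matter.
- collar_white: white nylon collar (a smaller ring), loose, lying flat on the bench: outer diameter 48 mm, bore 28 mm right through, 16 mm high, about 40 g. Origin: on the axis, at the underside (z = 0 of it is the bottom face, z = 16 mm the top face); z along the axis, up. Round, so its yaw does not matter.
- tape_measure: bystander: yellow tape measure, 70 x 36 mm and 64 mm high, standing at the left (+y) edge of the work. Origin: centre of its underside.
- oil_bottle: bystander: amber oil bottle with a black cap, 52 mm diameter, 130 mm high, standing at the right (-y) edge of the work. Origin: centre of its underside.
- wrench: bystander: steel wrench lying flat beyond the work (far side, +x), about 175 mm long along its x, 7 mm thick. Origin: near its middle, on the bench.
Mind the look-alikes: they are no part of the job. There is more than one size of the pad_red; the one meant has the size given above.

How it is judged (in metres and radians):
At the end, for the whole second after the job is handed in: Blue foot: black pad, steel collar on it; green foot: red pad, white collar on it. Each ring's axis within 12 mm of its stud, underside within 5 mm of its seat (12 mm above the bench for pads, 36 mm for collars), level within 0.1 rad, at rest (under 0.02 m/s) (horizontal distance between each of pad_black, collar_steel and foot_blue below 0.012 m and z of pad_black in the frame of foot_blue between 0.007 and 0.017 m and angle between each of pad_black, collar_steel, pad_red, collar_white's own z axis and vertical below 0.1 rad and linear speed of each of pad_black, collar_steel, pad_red, collar_white below 0.02 m/s and z of collar_steel in the frame of foot_blue between 0.031 and 0.041 m and horizontal distance between each of pad_red, collar_white and foot_green below 0.012 m and z of pad_red in the frame of foot_green between 0.007 and 0.017 m and z of collar_white in the frame of foot_green between 0.031 and 0.041 m); the robot touches nothing.
It fails at once if the tape measure is shoved (more than 20 mm) or knocked over (distance of tape_measure from where it was at the start of the episode above 0.02 m or angle between tape_measure's own z axis and vertical above 0.4 rad).
It fails at once if the oil bottle is shoved (more than 20 mm) or knocked over (distance of oil_bottle from where it was at the start of the episode above 0.02 m or angle between oil_bottle's own z axis and vertical above 0.4 rad).
It fails at once if the wrench is shoved (more than 20 mm) or knocked over (distance of wrench from where it was at the start of the episode above 0.02 m or angle between wrench's own z axis and vertical above 0.4 rad).
It also fails if it takes over 93 s, if anything falls off the work surface, if the arm or the gripper's body presses on something with over 40 N, if the wrist force passes 120 N, or if a joint passes its speed limit or range.

## Working session

There is one attempt and no reset: what is moved stays moved. The work goes in short steps, each a Python script; the robot and the scene stay as the last script left them, time stands still between calls to the robot, and variables do not carry over. Pictures are saved under pics/ and viewed, at most 14 in all, crops included, and the job is handed in when it is done.

```bash
mkdir -p pics; python3 - <<'E'
from workcell import ctrl
import cv2,numpy as np
for n in("top","scene"):
    s=ctrl.snapshot(n); np.savez(n+".npz",**s)
    cv2.imwrite(f"pics/{n}0.png",cv2.cvtColor(s["image"],cv2.COLOR_RGB2BGR))
    print(n,s["camera_matrix"],s["extrinsics"].round(3))
print(ctrl.read_clock(),ctrl.read_eef_rot())
E
```

```text
top [[429.73644201   0.         250.88177264]
 [  0.         429.73644201 189.60036857]
 [  0.           0.           1.        ]] [[ 1.400000e-02 -9.990000e-01  3.800000e-02  5.011130e+02]
 [-1.000000e+00 -1.400000e-02  1.100000e-02 -1.771500e+01]
 [-1.000000e-02 -3.800000e-02 -9.990000e-01  1.270835e+03]
 [ 0.000000e+00  0.000000e+00  0.000000e+00  1.000000e+00]]
scene [[400.65593107   0.         247.66415201]
 [  0.         400.65593107 188.19835567]
 [  0.           0.           1.        ]] [[ 5.22000e-01  6.05000e-01 -6.01000e-01  1.35437e+03]
 [ 8.53000e-01 -3.83000e-01  3.55000e-01 -4.53628e+02]
 [-1.60000e-02 -6.98000e-01 -7.16000e-01  9.62195e+02]
 [ 0.00000e+00  0.00000e+00  0.00000e+00  1.00000e+00]]
0.1 [-3.13746350e-04  2.00524815e-01  9.79688295e-01 -7.37304482e-04]
```

View pics/top0.png

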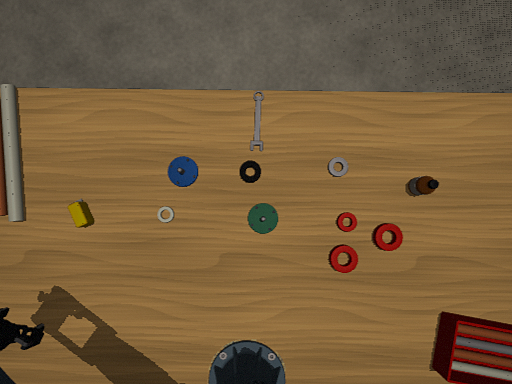

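View pics/scene0.png

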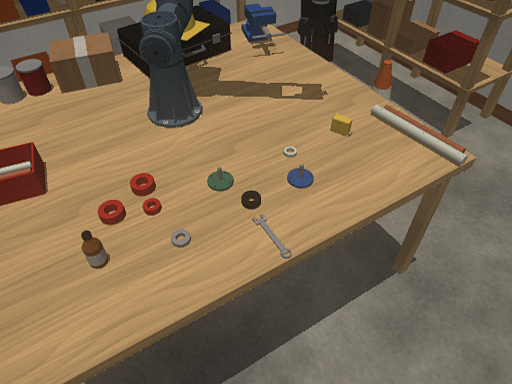

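The top view shows the blue foot at (183,171), green foot (263,218), black pad (250,171), steel collar (338,167) and white collar (166,214). The small red ring is at (347,222), with two larger red look-alikes at (344,259) and (388,237). The scene view agrees with this. Next I'll measure positions from both views.

```bash
cat > vis.py <<'E'
import cv2,numpy as np
def plane(s,uv,z):
    K,T=s["camera_matrix"],s["extrinsics"]
    uv=np.atleast_2d(np.float64(uv)); d=np.c_[uv,np.ones(len(uv))]@np.linalg.inv(K).T@T[:3,:3].T
    o=T[:3,3]; return o+d*((z-o[2])/d[:,2])[:,None]
def proj(s,p):
    K,T=s["camera_matrix"],s["extrinsics"]; c=K@(T[:3,:3].T@(np.array(p)-T[:3,3])); return c[:2]/c[2]
def mask(im,k):
    h=cv2.cvtColor(im,cv2.COLOR_RGB2HSV); H,S,V=[h[...,i].astype(int) for i in range(3)]
    return {"blue":(H>100)&(H<130)&(S>120),"green":(H>65)&(H<95)&(S>70),"red":((H<6)|(H>172))&(S>150)&(V>60),
            "black":V<50,"grey":(S<50)&(V>80)}[k].astype(np.uint8)
def ring(s,k,uv,z,half):
    """outer circle of the blob of colour k near uv, on plane z -> centre, dia"""
    u,v=np.int32(uv); m=mask(s["image"],k); w=np.zeros_like(m); w[max(v-half,0):v+half,max(u-half,0):u+half]=1
    cs,_=cv2.findContours(m*w,cv2.RETR_EXTERNAL,cv2.CHAIN_APPROX_NONE)
    c=max(cs,key=cv2.contourArea); P=plane(s,c[:,0],z)[:,:2].astype(np.float32)
    (x,y),(a,b),_=cv2.fitEllipse(P); return np.array([x,y]),a,b
E
python3 - <<'E'
from vis import *
t=dict(np.load("top.npz")); sc=dict(np.load("scene.npz"))
for n,k,uv,z in [("foot_blue","blue",(183,171),12),("foot_green","green",(263,218),12),("pad_black","black",(250,171),24),("collar_steel","grey",(338,167),16),("collar_white","grey",(166,214),16),("pad_red","red",(347,222),24),("redA","red",(344,259),24),("redB","red",(388,237),24),]:
    c,a,b=ring(t,k,uv,z,17 if 'red' not in n else 14 if n=="pad_red" else 18)
    p=proj(sc,[*c,z]); 
    try: d=ring(sc,k,p,z,18)
    except Exception as e: d=(np.zeros(2),0,0)
    r=t["range_z"]; u,v=uv; q=[]
    for i in range(u-16,u+16):
        for j in range(v-16,v+16):
            K=t["camera_matrix"];Z=r[j,i]
            P=t["extrinsics"]@[*(np.linalg.inv(K)@[i,j,1]*Z),1]
            q.append(P[:3])
    q=np.array(q)
    print(n,"top",c.round(1),round(a),round(b),"scene",d[0].round(1),round(d[1]),round(d[2]),"h90",np.percentile(q[:,2],85).round(1))
E
```

```text
foot_blue top [600.2 196.5] 84 86 scene [582.6 182.1] 27 56 h90 13.9
foot_green top [466.4 -39.5] 84 84 scene [472.   -4.9] 8 35 h90 13.6
pad_black top [601.6  -0.7] 59 62 scene [625.9 -27.8] 17 39 h90 23.5
collar_steel top [ 621.  -257.7] 53 54 scene [ 625.  -259.1] 54 56 h90 14.4
collar_white top [474.1 244.6] 43 46 scene [482.1 240.5] 43 53 h90 6.8
pad_red top [ 459.6 -282.9] 52 53 scene [ 469.2 -285.6] 51 67 h90 22.1
redA top [ 353.1 -274.5] 75 77 scene [ 355.8 -275. ] 72 101 h90 34.4
redB top [ 417.9 -402.5] 75 76 scene [ 420.5 -402.1] 72 97 h90 34.6
```

Diameters and heights fit the given sizes, allowing for about 3 mm of contour inset. I'll move above the black pad and check it with the wrist camera.

```bash
cat > rob.py <<'E'
from workcell import ctrl
from vis import *
def quat(phi):   # tool down, jaw line at world angle phi
    best=None
    for p in (phi,phi+180,phi-180):
        a=np.deg2rad(p+90)/2; yield [0,np.cos(a),np.sin(a),0]
def go(x,y,z,phi):
    q0=ctrl.read_q(); c=[]
    for q in quat(phi):
        j=ctrl.solve_ik([x,y,z],q)
        if j is not None: c.append((np.abs(np.array(j)-q0).max(),list(j)))
    ctrl.set_joints(min(c)[1])
def save(n,s): cv2.imwrite(f"pics/{n}.png",cv2.cvtColor(s["image"],cv2.COLOR_RGB2BGR))
E
python3 - <<'E'
from rob import *
go(601,0,200,90)
s=ctrl.snapshot("wrist"); save("w_black",s); np.savez("wb.npz",**s)
print(proj(s,[601.6,-.7,24]),ctrl.read_tool_pos(),ctrl.read_eef_rot(),ctrl.read_clock(),s["extrinsics"].round(2),ctrl.read_force())
go(600,196.5,200,90)
s=ctrl.snapshot("wrist"); save("w_blue",s); np.savez("wf.npz",**s)
print(proj(s,[600.2,196.5,12]),ctrl.read_clock())
a=cv2.imread("pics/w_black.png");b=cv2.imread("pics/w_blue.png")
cv2.imwrite("pics/w2.png",cv2.resize(np.hstack([a,b]),(800,300)))
E
```

```text
[251.75338187 177.06654173] [600.94281237   0.93985266 200.06680519] [ 2.54195392e-05 -5.79851157e-04  9.99999827e-01  9.04609044e-05] 2.4667 [[-0.0000e+00  9.7000e-01  2.6000e-01  5.3406e+02]
 [ 1.0000e+00  0.0000e+00 -0.0000e+00  1.2000e+00]
 [-0.0000e+00  2.6000e-01 -9.7000e-01  3.4030e+02]
 [ 0.0000e+00  0.0000e+00  0.0000e+00  1.0000e+00]] [ 0.06857262 -0.36394407  0.12106589]
[253.83607127 174.61759533] 3.325
```

View pics/w2.png

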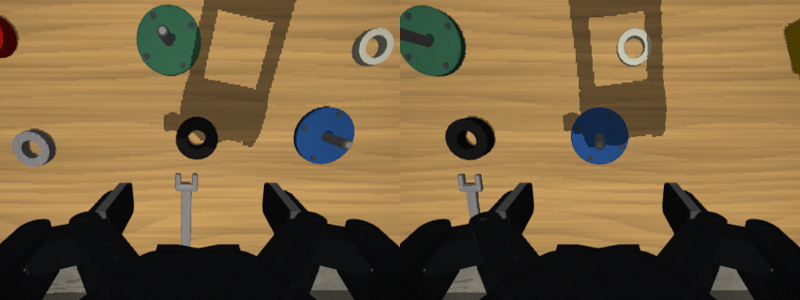

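In the left half, the black pad is at about (196,138), the blue foot at (324,135), with steel, green and white also visible. In the right half, the blue foot is at (600,136). The jaws straddle the work as planned. I'll measure from these wrist views.

```bash
python3 - <<'E'
from vis import *
E=dict(foot_blue=(600.2,196.5,12,"blue"),foot_green=(466.4,-39.5,12,"green"),pad_black=(601.6,-.7,24,"black"),collar_steel=(621,-257.7,16,"grey"),collar_white=(474.1,244.6,16,"grey"))
for f in("wb","wf"):
    s=dict(np.load(f+".npz"))
    for n,(x,y,z,k) in E.items():
        u=proj(s,[x,y,z])
        if not(20<u[0]<490 and 20<u[1]<360): continue
        try: c,a,b=ring(s,k,u,z,48)
        except Exception as e: continue
        print(f,n,u.round(),c.round(1),round(a),round(b))
s=dict(np.load("wf.npz"))
E
```

```text
wb foot_blue [415. 174.] [599.3 193.4] 87 88
wb foot_green [216.  52.] [466.7 -39.9] 87 88
wb pad_black [252. 177.] [601.7  -0.8] 61 63
wb collar_steel [ 40. 191.] [ 620.6 -259. ] 55 56
wb collar_white [480.  60.] [473.6 245.4] 46 47
wf foot_blue [254. 175.] [600.5 197.9] 87 87
wf foot_green [36. 53.] [467.9 -34.3] 86 89
wf pad_black [ 85. 178.] [601.2   3.9] 62 74
wf collar_white [299.  60.] [474.  245.4] 46 47
```

```bash
python3 - <<'E'
from rob import *
go(601.6,-.7,120,90)
ctrl.servo_line([601.6,-.7,25],threshold=8)
print(ctrl.read_tool_pos(),ctrl.read_force())
ctrl.grasp(50)
print(ctrl.read_grip_width(),ctrl.read_finger_force(),ctrl.read_force())
ctrl.servo_line([601.6,-.7,125])
s=ctrl.snapshot("wrist"); save("w3",s)
print(ctrl.read_grip_width(),ctrl.read_finger_force(),ctrl.read_clock())
ctrl.servo_line([600.3,197,125])
for n in("scene",):
    s=ctrl.snapshot(n); im=s["image"]; u,v=np.int32(proj(s,[600,197,100])); c=cv2.resize(im[v-60:v+60,u-60:u+60],(400,400)); cv2.imwrite("pics/s3.png",c[...,::-1])
E
python3 -c "
import cv2,numpy as np
cv2.imwrite('pics/m3.png',np.hstack([cv2.resize(cv2.imread('pics/w3.png'),(400,400)),cv2.imread('pics/s3.png')]))"
```

```text
[ 6.02486562e+02 -3.10549372e-01  2.59495559e+01] [-0.03465202  0.06717332  1.25687807]
-0.0009666138008085351 0.7324002798941365 [0.98461762 0.05761624 1.72109282]
-0.00491833839809406 0.0 6.6
```

View pics/m3.png

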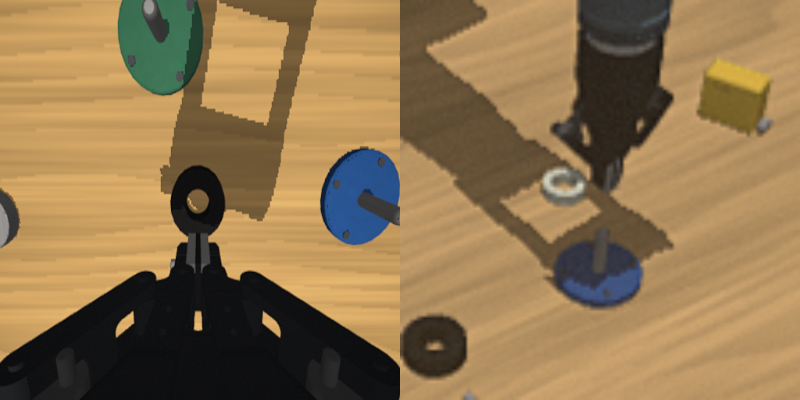

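The left crop shows the jaws fully shut with the black pad still on the bench at about (198,203), so it slipped out. I'll re-measure where it is now and how the fingers sit.

```bash
python3 - <<'E'
from rob import *
s=ctrl.snapshot("top"); print(ring(s,"black",(250,171),24,26))
s=ctrl.snapshot("wrist"); R=s["range_z"]
print(s["extrinsics"][:3,3]-ctrl.read_tool_pos())
def pts(s):
    R=s["range_z"]; T=s["extrinsics"]; v,u=np.nonzero((R>0)&(R<400)); Z=R[v,u]
    P=(np.linalg.inv(s["camera_matrix"])@np.c_[u,v,np.ones(len(u))].T*Z).T@T[:3,:3].T+T[:3,3]
    return P
tp=np.array(ctrl.read_tool_pos())
P=pts(s)-tp; 
def rep(P):
    k=(np.abs(P[:,0])<14)&(np.abs(P[:,1])<60)&(P[:,2]>-60)
    Q=P[k]; print("n",len(Q),"zmin",np.sort(Q[:,2])[:5].round(1), "xy at low",Q[np.argsort(Q[:,2])[:5]].round(1).tolist())
rep(P)
ctrl.release(); s=ctrl.snapshot("wrist"); rep(pts(s)-np.array(ctrl.read_tool_pos())); print(ctrl.read_grip_width(),ctrl.read_tool_pos(),tp)
E
```

```text
(array([601.46734619,  -0.73015296]), 58.23713684082031, 61.4955940246582)
[-66.90436777   0.417413   140.20533966]
n 35402 zmin [-60.  -59.9 -59.9 -59.9 -59.9] xy at low [[-2.5, 6.8, -60.0], [-4.1, -0.0, -59.9], [-3.3, -1.6, -59.9], [2.3, 6.8, -59.9], [3.1, 0.7, -59.9]]
n 21514 zmin [-60.  -59.9 -59.9 -59.8 -59.8] xy at low [[-2.5, 3.9, -60.0], [-0.1, 6.2, -59.9], [-1.7, -2.2, -59.9], [2.3, -3.8, -59.8], [-4.1, 3.8, -59.8]]
1.001085734478488 [600.27946001 197.02634098 124.98735278] [600.49281801 196.2213875  125.0341555 ]
```

```bash
python3 - <<'E'
from rob import *
go(530,100,150,90)
def pts(s):
    R=s["range_z"]; T=s["extrinsics"]; v,u=np.nonzero((R>0)&(R<400)); Z=R[v,u]
    return (np.linalg.inv(s["camera_matrix"])@np.c_[u,v,np.ones(len(u))].T*Z).T@T[:3,:3].T+T[:3,3]
for w in("open","shut"):
    if w=="shut": ctrl.grasp(20)
    s=ctrl.snapshot("wrist"); save("f_"+w,s); P=pts(s); tp=np.array(ctrl.read_tool_pos())
    Q=P[(P[:,2]>45)]-tp
    Q=Q[(np.abs(Q[:,1])<70)&(np.abs(Q[:,0])<30)]
    print(w,tp,len(Q),Q[np.argsort(Q[:,2])[:6]].round(1).tolist())
    R=s["range_z"]; print((R==0).sum(),R[R>0].min())
ctrl.release()
t=ctrl.snapshot("scene"); u,v=np.int32(proj(t,[530,100,150])); c=cv2.resize(t["image"][v-60:v+60,u-60:u+60],(400,400))
a=cv2.resize(cv2.imread("pics/f_open.png"),(400,400)); cv2.imwrite("pics/m4.png",np.hstack([a,c[...,::-1]]))
print(ctrl.read_clock())
E
```

```text
open [530.5578674  100.06273604 150.4312042 ] 44546 [[-3.2, -43.1, 10.3], [3.6, 42.9, 10.5], [-0.5, -43.2, 10.5], [2.3, 42.7, 10.7], [4.5, -43.0, 10.7], [4.0, -43.0, 10.8]]
1001 50.003273
shut [530.03644223  99.96538424 150.03320734] 48329 [[-11.4, -1.4, -0.4], [-11.6, 6.1, 0.2], [-11.7, -2.0, 0.2], [-11.8, 4.0, 0.5], [-11.8, 2.3, 0.6], [-11.8, 4.5, 0.7]]
960 50.000595
11.3083
```

View pics/m4.png

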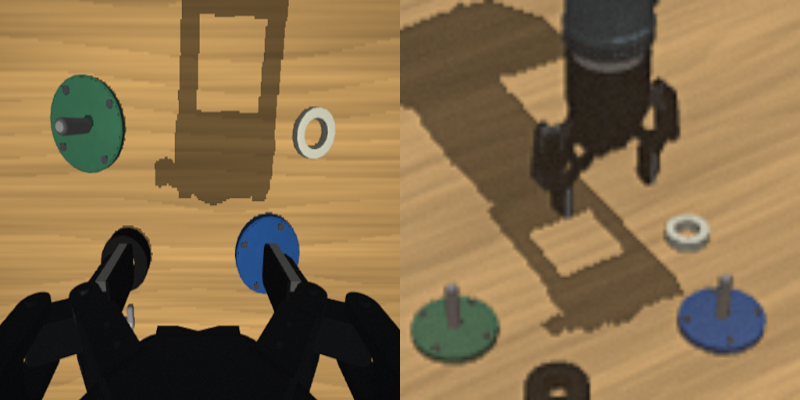

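The open fingers are visible on both sides. Their lowest visible points are about level with the reported TCP (10 mm above it when open, 0 when shut), where the text says 25 mm ahead. That would explain the missed grasp. I'll check by touching bare bench with the fingers shut.

```bash
python3 - <<'E'
from rob import *
ctrl.grasp(20)
ctrl.servo_line([530,100,34])
print(ctrl.read_tool_pos(),ctrl.read_force())
print(ctrl.servo_line([530,100,-3],velocity=20,threshold=4),ctrl.read_tool_pos(),ctrl.read_force())
ctrl.servo_line([530,100,40]); ctrl.release(); print(ctrl.read_clock())
E
```

```text
[530.81986941  99.98430542  34.82450624] [ 0.57414596 -0.1810079   0.61920497]
True [529.94475127  99.99565455   3.97716171] [-0.65571771  0.90984796  5.344029  ]
15.525
```

The shut tips are only about 4 mm ahead of the reported TCP, so I'll grasp at TCP z of about 2.

```bash
cat >> rob.py <<'E'
def pick(x,y,phi,f=50,z=2):
    go(x,y,90,phi)
    print("stop",ctrl.servo_line([x,y,z],velocity=80,threshold=8),ctrl.read_tool_pos())
    ctrl.grasp(f); print("grip",ctrl.read_grip_width(),ctrl.read_finger_force())
    p=ctrl.read_tool_pos(); ctrl.servo_line([x,y,95],velocity=120)
    ctrl.hold(.2); print("lift",ctrl.read_grip_width(),ctrl.read_finger_force(),ctrl.read_force(),ctrl.read_clock()); return p[2]
E
python3 - <<'E'
from rob import *
z=pick(601.6,-.7,90); 
s=ctrl.snapshot("wrist"); save("w5",s)
E
```

```text
stop False [602.20781772  -0.8179327    2.66661616]
grip 0.7251240016853233 54.82304614037275
lift 0.7285558168980796 54.41849872469902 [-0.94299296  0.3097221  -0.730054  ] 18.8417
```

View pics/w5.png

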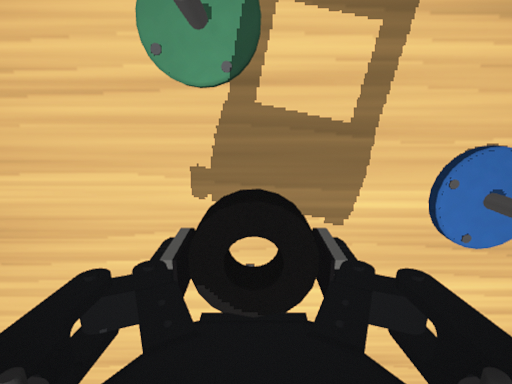

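The black pad is held centred at (252,252) and level. I'll place it on the blue foot.

```bash
cat >> rob.py <<'E'
def place(x,y,phi,seat,zg):
    go(x,y,zg+95,phi); ctrl.hold(.2); print("over",ctrl.read_tool_pos())
    hit=ctrl.servo_line([x,y,zg+56],velocity=80,threshold=6)   # past the tip of the stud
    print("tip hit",hit,ctrl.read_tool_pos(),ctrl.read_force())
    if hit: return False
    print("seat",ctrl.servo_line([x,y,zg+seat-1.5],velocity=40,threshold=5),ctrl.read_tool_pos(),ctrl.read_force())
    if ctrl.read_tool_pos()[2]>zg+seat+4: return False
    ctrl.release(); p=ctrl.read_tool_pos(); ctrl.servo_line([x,y,zg+100],velocity=120); print("t",ctrl.read_clock()); return True
E
python3 - <<'E'
from rob import *
if place(600.3,197,90,12,2.67):
    s=ctrl.snapshot("wrist"); save("w6",s)
E
```

```text
over [600.75123983 195.10401266  97.64545409]
tip hit False [600.18845285 197.08103783  58.30447612] [-0.62738502  1.04891836 -0.86516172]
seat True [599.79813561 196.90563412  15.23371039] [-1.49042876 -0.42606435  4.19633821]
t 22.7833
```

View pics/w6.png

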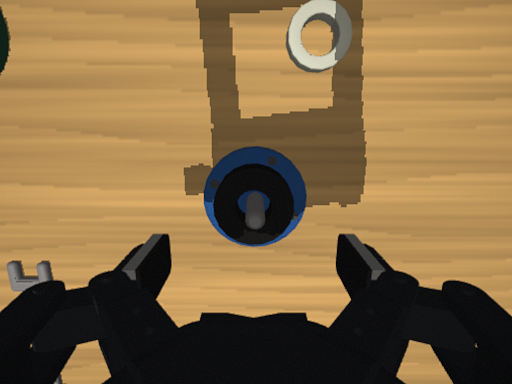

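The black pad lies flat on the blue foot, around the stud at (254,204). Red pad next, after a close measurement of the ring and the green foot.

```bash
python3 - <<'E'
from rob import *
go(466.6,-39.7,200,90); ctrl.hold(.2); s=ctrl.snapshot("wrist"); g=ring(s,"green",proj(s,[466.6,-39.7,12]),12,60); print(g)
go(459.6,-282.9,200,-45); ctrl.hold(.2); s=ctrl.snapshot("wrist"); save("w7",s)
r=ring(s,"red",proj(s,[459.6,-282.9,24]),24,45); print(r,ctrl.read_tool_pos())
if np.hypot(*(r[0]-[459.6,-282.9]))<5 and abs(r[1]-54)<4 and np.hypot(*(g[0]-[466.6,-39.7]))<4:
    x,y=r[0]; z=pick(x,y,-45)
    print(z); 
    if ctrl.read_grip_width()>.5: print(place(*g[0],-45,12,z)); s=ctrl.snapshot("wrist"); save("w8",s)
E
python3 -c "
import cv2,numpy as np
cv2.imwrite('pics/m8.png',np.hstack([cv2.resize(cv2.imread('pics/w%d.png'%i),(400,300)) for i in(7,8)]))"
```

```text
(array([466.01455688, -40.03456116]), 86.47525787353516, 87.21399688720703)
(array([ 459.96212769, -283.81106567]), 53.12541580200195, 55.066532135009766) [ 459.73529912 -282.57879954  200.04762331]
stop False [ 460.37043845 -284.20383859    2.5718927 ]
grip 0.6297606463409009 53.496790893841535
lift 0.6274267748795249 52.76389335282147 [-1.14618984 -0.28059088 -0.74209257] 29.425
2.71462138556057
over [466.35993769 -41.33359654  97.74976253]
tip hit False [466.06933305 -40.0929077   58.66595211] [0.32275275 0.02868153 0.0744617 ]
seat True [465.63006227 -39.91643592  14.76666102] [-0.90934927  0.38784385  4.22011934]
t 33.5583
True
```

View pics/m8.png

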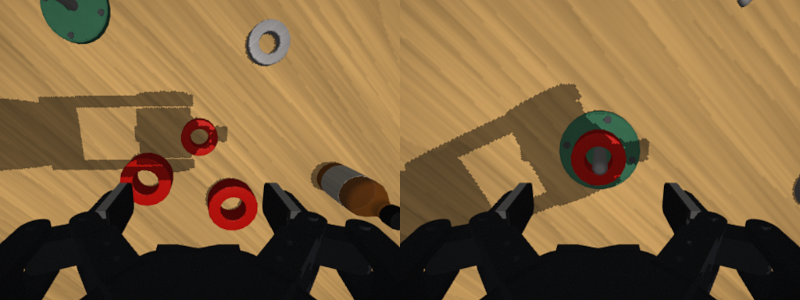

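Left: the small red pad at (199,136) before the pick. Right: it is seated on the green foot at (599,158). Now both collars.

```bash
python3 - <<'E'
from rob import *
for k,c0,d,foot,f in [("steel",(620.7,-259),58,(600.3,197),90),("white",(473.8,245.2),48,(466.1,-40),40)]:
    go(*c0,200,90); ctrl.hold(.2); s=ctrl.snapshot("wrist")
    r=ring(s,"grey",proj(s,[*c0,16]),16,48); print(k,r)
    if np.hypot(*(r[0]-c0))>5 or abs(r[2]-d)>5: print("bad"); break
    x,y=r[0]; z=pick(x,y,90,f)
    if ctrl.read_grip_width()<.4 or not place(*foot,90,36,z): print("stopped"); break
s=ctrl.snapshot("wrist"); save("w9",s)
go(400,250,250,90)
s=ctrl.snapshot("scene"); cv2.imwrite("pics/s9.png",cv2.resize(s["image"][130:260,190:320],(400,400),interpolation=2)[...,::-1])
t=ctrl.snapshot("top"); np.savez("t9.npz",**t); cv2.imwrite("pics/t9.png",cv2.resize(t["image"][140:250,150:290],(400,400),interpolation=2)[...,::-1])
cv2.imwrite("pics/m9.png",np.hstack([cv2.imread("pics/s9.png"),cv2.imread("pics/t9.png")])); print(ctrl.read_clock())
E
```

```text
steel (array([ 633.26062012, -263.63272095]), 27.70710563659668, 51.624271392822266)
bad
37.1167
```

View pics/m9.png

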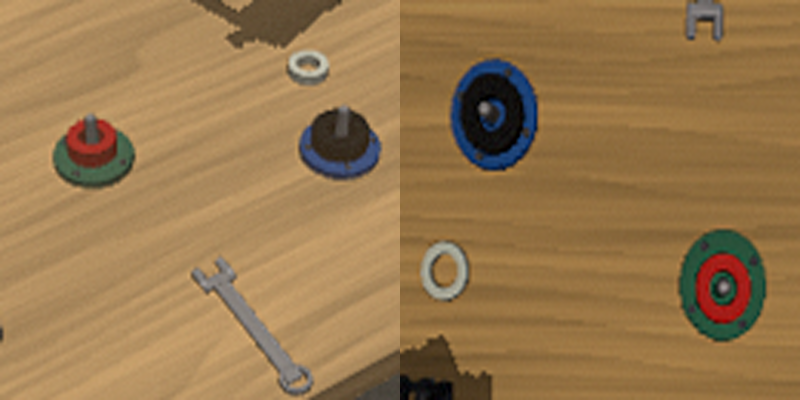

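Both pads are seated (left view: red (92,140), black (340,135)). The steel mask failed because the collar was in the gripper's shadow. The earlier top and wrist measurements agree to about 1 mm, so I'll use those.

```bash
python3 - <<'E'
from rob import *
z=pick(620.8,-258.6,90,90); s=ctrl.snapshot("wrist"); save("w10",s)
if ctrl.read_grip_width()>.5 and place(600.3,197,90,36,z): s=ctrl.snapshot("wrist"); save("w11",s)
cv2.imwrite("pics/m11.png",np.hstack([cv2.resize(cv2.imread(f"pics/w{i}.png"),(400,300)) for i in(10,11)]))
E
```

```text
stop False [ 621.32840332 -258.94157037    2.79635833]
grip 0.6389353223279749 95.11683348566294
lift 0.6372465766403901 95.04472598433495 [ 0.04964361  0.26966812 -2.2762735 ] 41.9667
over [600.72044066 195.92239786  98.63149191]
tip hit False [600.16868733 197.0565973   59.27971608] [ 0.92834211 -0.05893566 -2.77846209]
seat True [600.05804655 196.96039587  39.6551331 ] [-0.77731342 -0.3861406   5.62431393]
t 46.125
```

View pics/m11.png

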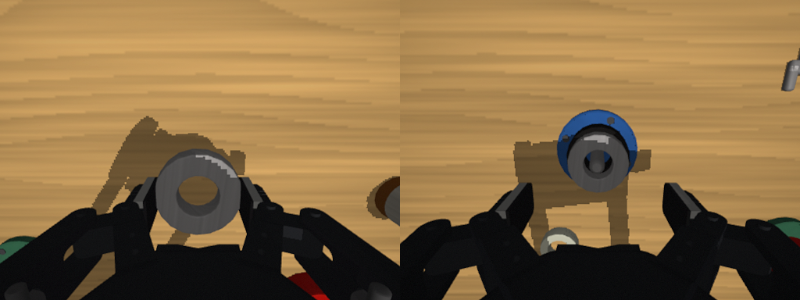

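The steel collar was held centred at (198,190) and is now on the stud over the black pad at (598,162). White collar next.

```bash
python3 - <<'E'
from rob import *
z=pick(473.8,245.2,90,40); ok=False
if ctrl.read_grip_width()>.4 and place(466.1,-40,90,36,z):
    s=ctrl.snapshot("wrist"); save("w12",s)
    go(350,200,280,90); ctrl.hold(.3)
    s=ctrl.snapshot("scene"); t=ctrl.snapshot("top")
    for n,k,c,zt in (("steel","grey",(600.3,197),52),("white","grey",(466.1,-40),52)):
        print(n,ring(t,k,proj(t,[*c,zt]),zt,11),proj(t,[*c,zt]))
        # height of top face from range, annulus around the axis
        for q,S in (("top",t),("scene",s)):
            R=S["range_z"]; T=S["extrinsics"]; v,u=np.nonzero(R>0)
            P=(np.linalg.inv(S["camera_matrix"])@np.c_[u,v,np.ones(len(u))].T*R[v,u]).T@T[:3,:3].T+T[:3,3]
            r=np.hypot(P[:,0]-c[0],P[:,1]-c[1]); Q=P[(r>16)&(r<22)]; print(q,len(Q),np.percentile(Q[:,2],[10,50,90]).round(1))
    a=cv2.resize(s["image"][130:260,190:320],(400,400),interpolation=2)[...,::-1]
    cv2.imwrite("pics/m12.png",np.hstack([a,cv2.resize(cv2.imread("pics/w12.png"),(400,400))]))
print(ctrl.read_clock())
E
```

```text
stop False [474.36981511 245.35684922   2.59794955]
grip 0.5445039478342898 40.37044353783131
lift 0.5460658693425635 41.03477384895086 [-0.4340332  -0.25947024 -0.72420833] 49.6167
over [466.24402328 -38.91760616  97.71441699]
tip hit False [466.14928165 -39.97548061  58.74137514] [ 0.24194049 -0.15584548 -0.62966743]
seat True [465.91963565 -39.96367946  38.79810261] [-0.89964359  0.53674437  3.59684614]
t 53.2083
steel (array([599.43212891, 196.70756531]), 53.95863342285156, 54.959747314453125) [180.28236531 170.14727319]
top 85 [48.1 51.7 55.2]
scene 75 [-754.6   48.5   51.4]
white (array([466.11233521, -39.26359177]), 42.45419692993164, 43.732460021972656) [262.90333873 218.5323207 ]
top 89 [48.1 51.8 54.7]
scene 47 [40.5 50.2 52.3]
54.875
```

View pics/m12.png

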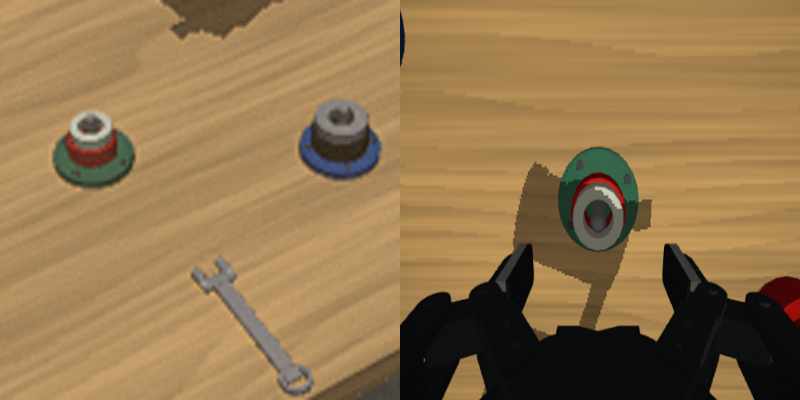

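Both stacks are complete: (92,140) on green and (340,130) on blue. The top faces are at about 52 mm, as they should be, within 1 mm of the studs and level. I'm handing in.

```bash
python3 -c "
from workcell import ctrl
print(ctrl.sign_off())"
```

```text
the job is handed in; nothing more can be done
None
```

I built both stacks (black pad and steel collar on blue, red pad and white collar on green), saw them seated flat and centred in the last pictures, and handed the job in at about 55 s; `sign_off` gave no verdict.

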